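# Slide the bottle carrier up to the titrator

### The arm

A 6-joint arm with a two-finger parallel gripper is mounted at the origin on the work surface. World frame = base frame: x ahead of the robot, y to its left, z up, the work surface at z = 0. Lengths are in m, angles in rad, forces in N, time in s.
With the tool pointing down it reaches from about 0.35 to 0.85 m from the base axis. Payload 8.1 kg.
Tool frame: the origin (TCP) lies between the finger pads; the fingertips stand 11 mm ahead of it and the grasp point (between the pads) lies 8 mm behind it; y points along the fingers, x is the direction in which the jaws open and shut, and the axes are right-handed (so a half turn about y gives the same grasp; the last joint's range is limited). The gripper opens to 93 mm and grips with 3 to 60 N. Pads are 15 mm wide; open, the fingers measure 128 mm over their backs; the gripper's body (75 mm by 188 mm) begins 65 mm behind the grasp point.
Start: joints at [-0.085, 0.13, 1.488, -0, 1.523, -0.085], TCP at [0.6, 0, 0.201] pointing down, gripper open.
Joint ranges: [-2.96, 2.96], [-0.89, 2.26], [0.02, 2.5], [-1.34, 4.48], [0, 2.73], [-2.66, 2.66]. Speed limits (rad/s): [2.39, 2.39, 2.79, 3.14, 3.14, 3.14].

### API

Orientations are given as a rotation vector (axis times angle).
In Python, from plant import readout, optics, robot gives the robot as it stands.
- The arm moves only by the shell command python3 -m creep 'ROWS' [FORCE]. ROWS is JSON, a list that holds one entry, the list of rows, each a list of 7 numbers: the closure, from 0 (fully open) to 1 (shut), then the shift along the tool's x, y, z in cm, then the turn, a rotation vector about the tool's x, y, z in degrees. In form: [[[grip, x, y, z, wx, wy, wz], ...]]. A call has exactly 8 rows; each row shifts and turns the pose as measured when the row begins, along the tool's axes as they then stand; what a row does not reach is not made up. A row lasts 1/10 s, in which the tool goes at most 50 mm and 8.59 degrees, less where a joint would pass 70% of its speed; a pose out of reach is approached as far as the arm can. A call is refused whole if a number of a shift passes 5 or a number of a turn 8.59, either way. A call with a gripper value outside its range is refused whole. The fingers move at their own pace and stop on an object; FORCE is the grip in N (left out, the last holds). Time passes only in rows, so rows that do not move let the fingers close, or fill a call up. It gives the time, the measured TCP pose, the force and the opening at its end, in the units of the state.
- readout.read_state(): the state, without advancing time (a new reading comes with each control period).
- optics.read_camera(name): name is "scene" or "side" or "wrist"; returns a dict with "frame" (420x560x3 uint8, red, green, blue), "depth" (420x560 float32, m along the optical axis (not along the pixel's ray), 0 where there is no reading), "intrinsics" (3x3 intrinsics, pixels), "R" (3x3) and "t" (3): a world point X has camera coordinates R X + t. Camera axes: x right, y down, z forward; pixel columns grow to the right and rows downward; lengths in m; the calibration is good to about 2 mm. The wrist camera is an equidistant fisheye: a pixel r from the principal point sees the ray r / f radians off the axis. A picture is of the moment at which its call begins.
- robot.close_job(): hands the job in, once; it reports no verdict.
The state is a dict: "t": time; "q": joint angles; "dq": joint speeds; "joint_torque": joint torques, N m; "tool_pos": TCP position; "orientation": TCP orientation; "force": force on the tool from outside, world axes, zero at the start; "wrist_torque": the same for the moment, N m; "opening": finger opening in m.
Only numpy, scipy, OpenCV 4.12 (cv2) and the standard library are available. Lean on these libraries where they do the work, as an engineer would, in place of code of your own. Each camera call takes 0.05 s, during which the arm holds its last target. There are 200 camera calls.

### The job

Push the heavy two-bottle carrier sideways along the bench to the titrator, until its long side stands flush against the titrator's side, roughly middle to middle, and then draw back clear of it. Push the grey tub low down near its base so that it slides without rocking: do not lift it, do not touch its bottles or its handle, do not bump the titrator or the printer with the robot, and leave the glassware in front of the ledge where it stands.

Things in the scene. Friction and masses are not known exactly. Their poses are not given: they have to be found in the camera images.
- carrier: Heavy grey plastic tub holding two amber bottles one behind the other, 1.6 to 2.5 kg in all, bottles perhaps unequally full. 184 mm (its x) by 92 mm (its y), plain upright 4 mm walls from 3 to 120 mm above the bench, on rubber feet. Loose; slides under 9 to 20 N; pushed higher than 50 mm it may tip. Origin: centre of its underside on the bench. x along its length, roughly away from the robot; y across it; z up.
- carrier_handle: The carrier's steel loop handle with a black grip, rising over the partition in the middle of the tub to 225 mm above the bench, 82 mm wide in the carrier's y, fixed to the tub; not to be touched. Origin: same as carrier.
- bottle_a: Amber bottle with white cap, 80 mm across, 172 mm high, standing loose in the carrier's far (+x) cell, 46 mm from the carrier's middle; its foot 7 mm and its top 179 mm above the bench. Origin: centre of its underside.
- bottle_b: The same bottle in the carrier's near (-x) cell. Origin: centre of its underside.
- titrator: Fixed cream instrument with a white burette and an amber bottle on top. Base 230 mm (its x) by 142 mm (its y), plain flat sides from 6 to 100 mm above the bench; 299 mm high over all. It stands to the left or to the right of the carrier. Origin: centre of its underside; x along its depth, away from the robot; y across, so its two sides lie at y = +-71 mm. With the carrier flush, their middles are 117 mm apart.
- printer: Fixed beige printer, 130 mm (x) by 140 mm (y), 71 mm high with a paper tongue up to 98 mm; it stands on the other side of the carrier from the titrator. Origin: centre of its underside.
- ledge: Fixed white service ledge along the back of the bench, 90 mm high, 120 mm deep, its face across the world's x. Origin: at the foot of its front face, midway between the places of titrator and printer.
- beaker: Glass beaker, 68 mm across, 90 mm high, loose on the bench, one of three things in a row just before the ledge. Origin: centre of its underside.
- dropper: Small white dropper bottle, 32 mm across, 75 mm high, loose in the same row. Origin: centre of its underside.
- cup: White plastic cup, 68 mm across, 80 mm high, loose in the same row. Origin: centre of its underside.

How it is judged:
By the outcome, as a careful person would: the job done as asked, in the order asked, and still so for the second after the job is handed in, with the robot touching nothing.
It also fails if it takes over 51 s, if anything falls off the work surface, if the arm or the gripper's body presses on something with over 40 N, if the wrist force passes 120 N, or if a joint passes its speed limit or range.

## Working session

There is one attempt and no reset: what is moved stays moved. The work goes in short steps, Python scripts to look and compute and a shell command to move; the robot and the scene stay as the last step left them, time stands still between calls to the robot, and variables do not carry over. Pictures are saved under pics/ and viewed, about 8 in all and at most 12, crops included, and the job is handed in when it is done.

```bash
mkdir -p pics; ls
python3 - <<'E'
from plant import readout, optics, robot
import cv2,numpy as np
s=readout.read_state();print(s)
a=[]
for n in("scene","side"):
    c=optics.read_camera(n);np.savez(f"{n}0.npz",**c)
    cv2.imwrite(f"pics/{n}0.png",c["frame"][:,:,::-1]);print(n,c["intrinsics"],c["R"],c["t"],-c["R"].T@c["t"])
E
```

```text
pics
{'t': 0.0, 'q': array([-8.53880551e-02,  1.31165646e-01,  1.48928886e+00,  1.84859664e-05,
        1.52298618e+00, -8.54137149e-02]), 'dq': array([-0.00186899,  0.00043469, -0.00069158, -0.0014251 , -0.00022148,
       -0.00141564]), 'joint_torque': array([-1.61290725e-03, -5.59853125e+01, -4.91755986e+01,  7.67333270e-02,
        3.59135563e-02, -2.97389461e-04]), 'tool_pos': array([5.99396132e-01, 8.85174878e-05, 2.00079539e-01]), 'orientation': array([-1.57061982e+00,  1.42543316e-03,  1.46432398e-03]), 'force': array([-0.32518243, -0.36405181, -0.88489642]), 'wrist_torque': array([-0.05375185,  0.00036806,  0.00513078]), 'opening': 0.09313430691177012}
scene [[468.74835446   0.         280.78539814]
 [  0.         468.74835446 210.62909498]
 [  0.           0.           1.        ]] [[-0.79227526  0.61012396 -0.00697566]
 [ 0.47817419  0.61374959 -0.62822042]
 [-0.37901102 -0.50105908 -0.77800414]] [ 0.51934364 -0.29633184  1.37498391] [1.07429541 0.55395772 0.88720423]
side [[489.15687381   0.         272.85724649]
 [  0.         489.15687381 214.36213642]
 [  0.           0.           1.        ]] [[-0.85159291 -0.52418759  0.00411006]
 [-0.33048261  0.53078151 -0.78041798]
 [ 0.40690388 -0.66595672 -0.62524466]] [0.57461308 0.25606177 1.23262843] [0.07239909 0.98616938 0.96816785]
```

View pics/scene0.png

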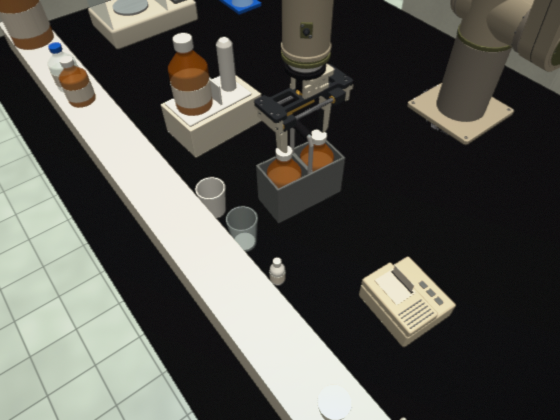

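View pics/side0.png

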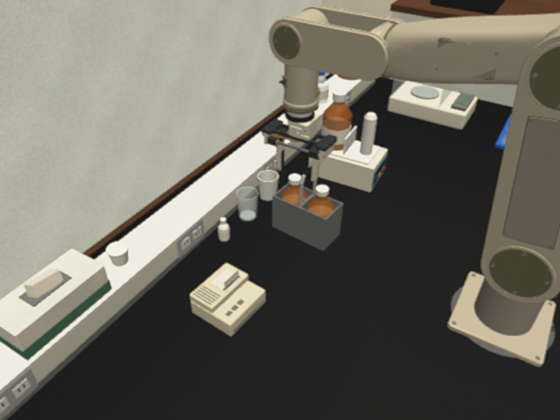

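Scene picture: carrier at about (300,180), titrator at (215,110) on its right (-y), printer at (405,300) on its left (+y). The cup, beaker and dropper are at (210,197), (242,228) and (277,272). The side view agrees. Tool y points down, tool x = world x, tool z = world y.

```bash
cat > h.py <<'E'
import numpy as np,cv2
def cloud(c):
    d=c["depth"];K=c["intrinsics"];v,u=np.nonzero(d>0);z=d[v,u]
    P=np.stack([(u-K[0,2])/K[0,0]*z,(v-K[1,2])/K[1,1]*z,z],1)
    return (P-c["t"])@c["R"],c["frame"][v,u]
def topmap(cams,fn,x=(.3,1.0),y=(-.4,.5),zmin=.01,zmax=.2):
    S=800
    im=np.zeros((int((x[1]-x[0])*S),int((y[1]-y[0])*S),3),np.uint8)
    for c in cams:
        P,C=cloud(c);m=(P[:,2]>zmin)&(P[:,2]<zmax)&(P[:,0]>x[0])&(P[:,0]<x[1])&(P[:,1]>y[0])&(P[:,1]<y[1])
        P,C=P[m],C[m];o=np.argsort(P[:,2]);P,C=P[o],C[o]
        im[((x[1]-P[:,0])*S).astype(int).clip(0,im.shape[0]-1),((y[1]-P[:,1])*S).astype(int).clip(0,im.shape[1]-1)]=np.maximum(C[:,::-1],50)
    for k in np.arange(x[0],x[1],.1): cv2.putText(im,f"{k:.1f}",(0,int((x[1]-k)*S)),0,.4,(0,255,0))
    for k in np.arange(y[0],y[1],.1): cv2.putText(im,f"{k:.1f}",(int((y[1]-k)*S),10),0,.4,(0,255,0))
    cv2.imwrite(fn,im)
E
python3 - <<'E'
from h import *
topmap([dict(np.load(f"{n}0.npz")) for n in("scene","side")],"pics/top.png",zmin=.02,zmax=.1)
E
```

```text
(no output)
```

View pics/top.png

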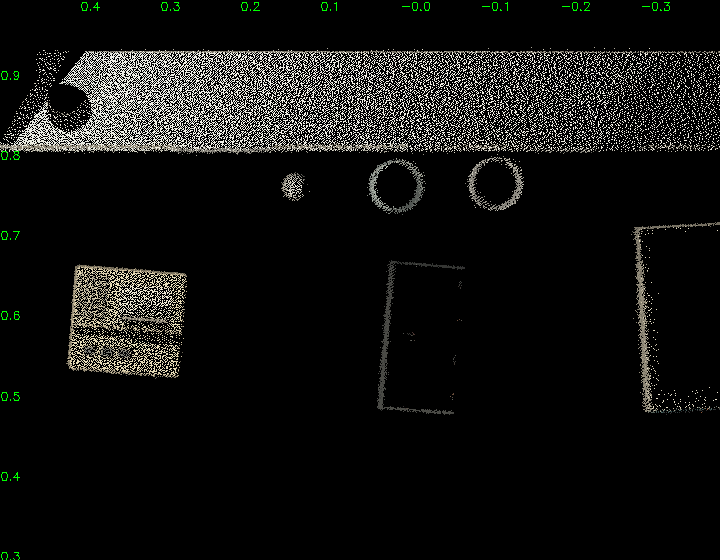

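Top map (800 px/m): carrier at cols 380–465, rows 262–412; titrator side at cols 636–647, rows 228–412; printer at cols 68–187. I'll fit the lines next.

```bash
cat >> h.py <<'E'
def face(P,x,y,z=(.02,.1),ax=1):
    "fit y=a+b*x (ax=1) over outermost points in box; returns value at box mid and slope"
    m=(P[:,0]>x[0])&(P[:,0]<x[1])&(P[:,1]>y[0])&(P[:,1]<y[1])&(P[:,2]>z[0])&(P[:,2]<z[1]);Q=P[m][:,:2].astype(np.float32)
    for _ in range(4):
        vx,vy,x0,y0=cv2.fitLine(Q,cv2.DIST_HUBER,0,.01,.01).ravel()
        r=(Q-[x0,y0])@[-vy,vx];Q=Q[abs(r)<max(.003,2*r.std())]
    s=(vy/vx) if ax else (vx/vy)
    return dict(c=(round(float(x0),4),round(float(y0),4)),deg=round(float(np.degrees(np.arctan(s))),2),n=len(Q),sd=round(float(r.std()),4),lo=Q.min(0).round(4),hi=Q.max(0).round(4))
E
python3 - <<'E'
from h import *
for n in("scene","side"):
    P,_=cloud(dict(np.load(f"{n}0.npz")));print(n)
    print(" car+y",face(P,(.5,.65),(0,.04)))
    print(" tit+y",face(P,(.49,.70),(-.325,-.28)))
    print(" car far",face(P,(.65,.68),(-.06,.01),ax=0)," car near",face(P,(.47,.50),(-.06,.02),ax=0))
    print(" tit far",face(P,(.69,.73),(-.38,-.31),ax=0)," tit near",face(P,(.47,.50),(-.38,-.31),ax=0))
    m=(P[:,0]>.4)&(P[:,0]<.7)&(P[:,1]>.2)&(P[:,1]<.45)&(P[:,2]>.02);print(" printer",P[m].min(0),P[m].max(0))
    m=(P[:,0]>.7)&(P[:,0]<.795)&(P[:,1]>-.2)&(P[:,1]<.0)&(P[:,2]>.02);print(" cup xmin",np.percentile(P[m,0],1),np.median(P[m,1]))
E
```

```text
scene
 car+y {'c': (0.5763, 0.0183), 'deg': -4.72, 'n': 1132, 'sd': 0.001, 'lo': array([0.5001, 0.0102], dtype=float32), 'hi': array([0.6499, 0.0267], dtype=float32)}
 tit+y {'c': (0.6054, -0.3026), 'deg': 3.23, 'n': 1368, 'sd': 0.0014, 'lo': array([ 0.4909, -0.3112], dtype=float32), 'hi': array([ 0.7   , -0.2945], dtype=float32)}
 car far {'c': (0.6696, -0.0239), 'deg': 4.76, 'n': 347, 'sd': 0.0007, 'lo': array([ 0.6655, -0.06  ], dtype=float32), 'hi': array([0.6736, 0.0097], dtype=float32)}  car near {'c': (0.4899, -0.0051), 'deg': 14.49, 'n': 9, 'sd': 0.0007, 'lo': array([ 0.4888, -0.0089], dtype=float32), 'hi': array([ 0.4916, -0.0006], dtype=float32)}
 tit far {'c': (0.7172, -0.3443), 'deg': -3.08, 'n': 273, 'sd': 0.0008, 'lo': array([ 0.7136, -0.3797], dtype=float32), 'hi': array([ 0.7208, -0.3101], dtype=float32)}  tit near {'c': (0.4927, -0.3333), 'deg': -7.47, 'n': 23, 'sd': 0.0038, 'lo': array([ 0.4856, -0.37  ], dtype=float32), 'hi': array([ 0.4997, -0.3101], dtype=float32)}
 printer [0.53159839 0.26659624 0.02003739] [0.66855058 0.41528697 0.10272713]
 cup xmin 0.73729209
[... 350 characters left out ...]
loat32)}
 car far {'c': (0.667, 0.0084), 'deg': -87.51, 'n': 54, 'sd': 0.0009, 'lo': array([0.6513, 0.0056], dtype=float32), 'hi': array([0.6737, 0.0099], dtype=float32)}  car near {'c': (0.487, -0.02), 'deg': 4.39, 'n': 261, 'sd': 0.0011, 'lo': array([ 0.4825, -0.0598], dtype=float32), 'hi': array([0.4919, 0.02  ], dtype=float32)}Traceback (most recent call last):
  File "<stdin>", line 7, in <module>
  File "h.py", line 20, in face
    vx,vy,x0,y0=cv2.fitLine(Q,cv2.DIST_HUBER,0,.01,.01).ravel()
                ~~~~~~~~~~~^^^^^^^^^^^^^^^^^^^^^^^^^^^^
cv2.error: OpenCV(4.12.0) /io/opencv/modules/imgproc/src/linefit.cpp:50: error: (-215:Assertion failed) count > 0 in function 'fitLine2D_wods'
```

```bash
python3 -m creep '[[[0,0,-5,0,0,0,0],[0,0,-1,0,0,0,0],[0,0,0,4,0,0,0],[0,0,0,4,0,0,0],[0,-1,0,4,0,0,0],[0,-0.7,0,3,0,4.7,0],[0,0,0,0,0,0,0],[0,0,0,0,0,0,0]]]'
```

```text
t: 0.9
tool_pos: [0.5809, 0.154, 0.2594]
orientation: [-1.57, 0.073, -0.063]
force: [1.3, -1.6, 0.4]
opening: 0.0926
```

```bash
python3 -m creep '[[[0,0,0,0,-8,0,0],[0,0,0,0,-8,0,0],[0,0,0,0,-8,0,0],[0,0,0,0,-8,0,0],[0,0,0,0,-8,0,0],[0,0,0,0,0,0,0],[0,0,0,0,0,0,0],[0,0,0,0,0,0,0]]]'
cat >> h.py <<'E'
def st():
    from plant import readout
    from scipy.spatial.transform import Rotation as Ro
    s=readout.read_state();R=Ro.from_rotvec(s["orientation"]).as_matrix()
    ty,tx=R[:,1],R[:,0]
    print("t",round(s["t"],2),"pos",s["tool_pos"].round(4),"tip",(s["tool_pos"]+.011*ty).round(4),"F",s["force"].round(1),"yaw",np.degrees(np.arctan2(tx[1],tx[0])).round(2),"tilt",np.degrees(np.arctan2(-ty[1],-ty[2])).round(1),"tx",tx.round(3))
    return s,R
E
python3 -c "
from h import *
st()"
```

```text
t: 1.7
tool_pos: [0.5851, 0.1433, 0.26]
orientation: [-2.292, 0.112, -0.041]
force: [0.1, 0.7, -0.2]
opening: 0.0932
t 1.7 pos [0.5851 0.1433 0.26  ] tip [0.5844 0.136  0.2518] F [ 0.1  0.7 -0.2] yaw -5.43 tilt 41.3 tx [ 0.995 -0.095 -0.007]
```

```bash
python3 -m creep '[[[0,0,2,-2.3,0,0,0],[0,0,2,-2.3,0,0,0],[0,0,3,2.6,0,0,0],[0,0,3,2.6,0,0,0],[0,0,3,2.6,0,0,0],[0,0,3,2.6,0,0,0],[0,0,0,0,0,0,0],[0,0,0,0,0,0,0]]]'; python3 -c "
from h import *
st()"
```

```text
t: 2.5
tool_pos: [0.5882, 0.0715, 0.1169]
orientation: [-2.26, 0.117, -0.088]
force: [1.0, -0.2, 0.5]
opening: 0.0931
t 2.5 pos [0.5882 0.0715 0.1169] tip [0.5876 0.0646 0.1085] F [ 1.  -0.2  0.5] yaw -6.54 tilt 39.5 tx [ 0.993 -0.114  0.024]
```

```bash
python3 -m creep '[[[0,-0.5,2.2,1.8,0,-2.2,0],[0,0,2.2,1.8,0,0,0],[0,0,2.0,1.6,0,0,0],[0,0,0,0,0,0,0],[0,0,0,0,0,0,0],[0,0,0,0,0,0,0],[0,0,0,0,0,0,0],[0,0,0,0,0,0,0]]]'
python3 - <<'E'
from h import *
st()
from plant import optics
c=optics.read_camera("side");cv2.imwrite("pics/side1.png",cv2.resize(c["frame"][120:300,180:420,::-1],None,fx=3,fy=3))
E
```

```text
t: 3.3
tool_pos: [0.5987, 0.0735, 0.0589]
orientation: [-2.244, 0.083, -0.083]
force: [0.2, -0.2, -0.8]
opening: 0.093
t 3.3 pos [0.5987 0.0735 0.0589] tip [0.5984 0.0667 0.0503] F [ 0.2 -0.2 -0.8] yaw -5.09 tilt 38.6 tx [ 0.996 -0.089  0.032]
```

View pics/side1.png

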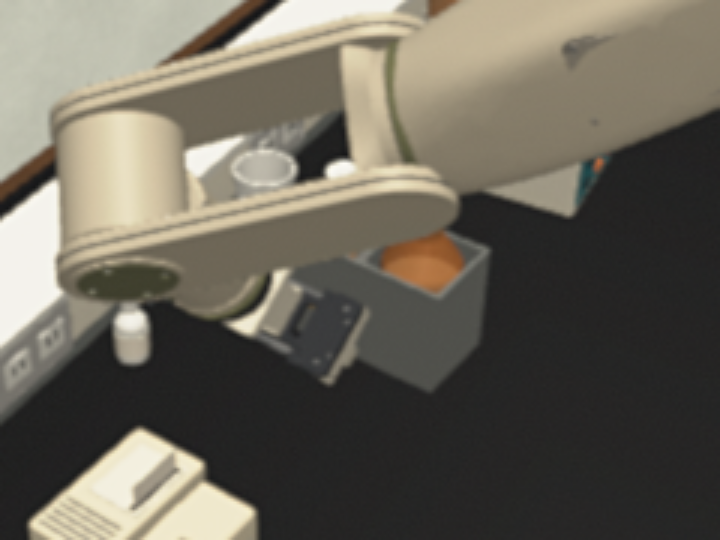

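Picture: the gripper stands tilted beside the carrier's +y face. The wrist fork, at px (60–460, 20–300), hides the handle, so I'll check the clearance from the scene view.

Run:
```python
from h import *
s,_=st();print(s["q"].round(2))
from plant import optics
cs=[optics.read_camera(n) for n in("scene","side")]
cv2.imwrite("pics/scene1.png",cs[0]["frame"][:,:,::-1])
for c in cs:
    P,_=cloud(c)
    for ylo in(-.08,-.05,-.02,.01,.04,.07,.1,.13,.16):
        m=(P[:,0]>.45)&(P[:,0]<.72)&(P[:,1]>ylo)&(P[:,1]<ylo+.03)&(P[:,2]>.19)
        if m.sum(): print(ylo,m.sum(),"z",P[m,2].min().round(3),P[m,2].max().round(3),"x",P[m,0].min().round(3),P[m,0].max().round(3))
```

```text
t 3.35 pos [0.5989 0.0736 0.0591] tip [0.5986 0.0668 0.0505] F [ 0.4  0.2 -0.1] yaw -5.09 tilt 38.6 tx [ 0.996 -0.089  0.032]
[ 0.41  0.56  1.39 -0.6   1.54  0.64]
-0.08 34 z 0.19 0.227 x 0.572 0.583
-0.05 101 z 0.215 0.229 x 0.569 0.588
-0.02 133 z 0.193 0.23 x 0.571 0.59
0.01 16 z 0.19 0.206 x 0.579 0.586
0.1 13 z 0.19 0.197 x 0.672 0.693
0.13 132 z 0.19 0.225 x 0.511 0.694
0.16 300 z 0.197 0.478 x 0.451 0.64
0.13 8 z 0.19 0.194 x 0.507 0.564
0.16 68 z 0.19 0.225 x 0.561 0.57
```

View pics/scene1.png

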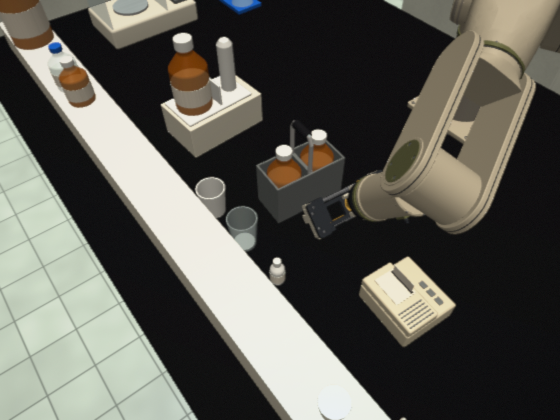

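```bash
python3 -m creep '[[[0,-1,0.8,0.7,0,-1.4,1.2],[0,-0.6,0.8,0.7,0,-0.5,0.5],[0,-0.3,0.6,0.5,0,0,0],[0,-0.2,0.3,0.2,0,0,0],[0,0,0,0,0,0,0],[0,0,0,0,0,0,0],[0,0,0,0,0,0,0],[0,0,0,0,0,0,0]]]'; python3 -c "
from h import *
st()"
```

```text
t: 4.25
tool_pos: [0.5737, 0.0757, 0.0201]
orientation: [-2.245, 0.102, -0.019]
force: [0.3, -0.6, 0.3]
opening: 0.0932
t 4.25 pos [0.5737 0.0757 0.0201] tip [0.5729 0.0689 0.0115] F [ 0.3 -0.6  0.3] yaw -4.6 tilt 38.6 tx [ 0.997 -0.08  -0.022]
```

```bash
python3 -m creep '[[[0,0.6,-0.8,-0.6,0,0,-1],[0,0.3,-0.2,-0.1,0,0.4,-0.5],[0,0,0.6,-0.8,0,0,0],[0,0,0.6,-0.8,0,0,0],[0,0,0.4,-0.5,0,0,0],[0,0,0,0,0,0,0],[0,0,0,0,0,0,0],[0,0,0,0,0,0,0]]]'; python3 -c "
from h import *
st()"
```

```text
t: 5.05
tool_pos: [0.5828, 0.0465, 0.0356]
orientation: [-2.245, 0.074, -0.047]
force: [0.3, 0.1, 0.1]
opening: 0.0927
t 5.05 pos [0.5828 0.0465 0.0356] tip [0.5824 0.0396 0.027 ] F [0.3 0.1 0.1] yaw -4.0 tilt 38.6 tx [ 0.998 -0.07   0.008]
```

```bash
python3 -m creep '[[[0,0,0.4,-0.5,0,0,0],[0,0,0.4,-0.5,0,0,0],[0,0,0.4,-0.5,0,0,0],[0,0,0.3,-0.4,0,0,0],[0,0,0.3,-0.4,0,0,0],[0,0,0.3,-0.4,0,0,0],[0,0,0.3,-0.4,0,0,0],[0,0,0.3,-0.4,0,0,0]]]'; python3 -c "
from h import *
st()"
```

```text
t: 5.85
tool_pos: [0.5805, 0.0061, 0.0354]
orientation: [-2.234, 0.069, -0.049]
force: [-2.1, 15.3, 1.9]
opening: 0.0932
t 5.85 pos [0.5805 0.0061 0.0354] tip [ 0.5801 -0.0007  0.0268] F [-2.1 15.3  1.9] yaw -3.86 tilt 38.0 tx [ 0.998 -0.067  0.011]
```

```bash
python3 -m creep '[[[0,0.12,0.45,-0.63,0,-0.3,-0.23],[0,0.12,0.5,-0.63,0,-0.3,-0.23],[0,0.12,0.5,-0.63,0,-0.3,-0.23],[0,0.12,0.5,-0.63,0,-0.3,-0.23],[0,0.12,0.5,-0.63,0,-0.3,-0.23],[0,0.12,0.5,-0.63,0,-0.3,-0.23],[0,0.12,0.5,-0.63,0,-0.3,-0.23],[0,0.12,0.5,-0.63,0,-0.3,-0.23]]]'
cat > look.py <<'E'
from h import *
from plant import optics
import sys
s,R=st()
c=optics.read_camera("scene");P,_=cloud(c);y=s["tool_pos"][1]-.006-.007
print("car far",face(P,(.64,.72),(y-.085,y-.015),ax=0)); print("car +y",face(P,(.56,.69),(y-.03,y+.025),z=(.06,.105)))
m=(P[:,2]>.215)&(P[:,2]<.235)&(abs(P[:,0]-.58)<.04)&(abs(P[:,1]-y+.046)<.045);print("handle",P[m].mean(0).round(4),m.sum())
E
python3 look.py
```

```text
t: 6.65
tool_pos: [0.5882, -0.0365, 0.0351]
orientation: [-2.199, -0.002, -0.022]
force: [-5.6, 18.0, 7.1]
opening: 0.0928
t 6.65 pos [ 0.5882 -0.0365  0.0351] tip [ 0.5883 -0.043   0.0262] F [-5.6 18.   7.1] yaw -0.39 tilt 36.0 tx [ 1.    -0.007  0.017]
car far {'c': (0.6791, -0.0943), 'deg': 0.54, 'n': 295, 'sd': 0.0007, 'lo': array([ 0.6762, -0.1245], dtype=float32), 'hi': array([ 0.6814, -0.0646], dtype=float32)}
car +y {'c': (0.6424, -0.0326), 'deg': -1.14, 'n': 246, 'sd': 0.0032, 'lo': array([ 0.5601, -0.0393], dtype=float32), 'hi': array([ 0.6815, -0.0284], dtype=float32)}
handle [ 0.5913 -0.0749  0.2232] 176
```

Run:
```python
from h import *
from plant import optics
s,_=st()
c=optics.read_camera("scene");P,C=cloud(c)
for z in np.arange(.005,.13,.01):
    m=(P[:,0]>.655)&(P[:,0]<.674)&(P[:,1]>-.15)&(P[:,1]<0)&(abs(P[:,2]-z)<.005)
    e=(P[:,0]>.674)&(P[:,0]<.69)&(P[:,1]>-.15)&(P[:,1]<0)&(abs(P[:,2]-z)<.005)
    print(z.round(3),m.sum(),"ymax",np.percentile(P[m,1],[50,97]).round(4) if m.sum() else "",e.sum(),"end y",P[e,1].min().round(4),P[e,1].max().round(4)) if e.sum() else None
cv2.imwrite("pics/scene2.png",cv2.resize(c["frame"][100:280,180:420,::-1],None,fx=3,fy=3))
```

```text
t 6.7 pos [ 0.5885 -0.0375  0.0353] tip [ 0.5886 -0.044   0.0264] F [-2.3 13.4  3.6] yaw -0.37 tilt 36.0 tx [ 1.    -0.007  0.017]
0.005 87 ymax [-0.0191 -0.0012] 238 end y -0.1499 -0.0007
0.015 17 ymax [-0.0336 -0.0321] 58 end y -0.1231 -0.0332
0.025 17 ymax [-0.0338 -0.0321] 56 end y -0.1234 -0.0323
0.035 21 ymax [-0.0338 -0.0322] 64 end y -0.1288 -0.0324
0.045 18 ymax [-0.0338 -0.0328] 56 end y -0.1241 -0.032
0.055 15 ymax [-0.0334 -0.0324] 63 end y -0.123 -0.0329
0.065 19 ymax [-0.0337 -0.0313] 65 end y -0.1266 -0.0318
0.075 19 ymax [-0.0341 -0.0318] 63 end y -0.1249 -0.0308
0.085 21 ymax [-0.0338 -0.0325] 73 end y -0.1242 -0.0326
0.095 27 ymax [-0.0342 -0.0318] 65 end y -0.1282 -0.0323
0.105 51 ymax [-0.0541 -0.0323] 71 end y -0.1254 -0.0322
0.115 114 ymax [-0.0616 -0.033 ] 75 end y -0.1248 -0.0326
0.125 112 ymax [-0.0707 -0.0332] 54 end y -0.1233 -0.0311
```

View pics/scene2.png

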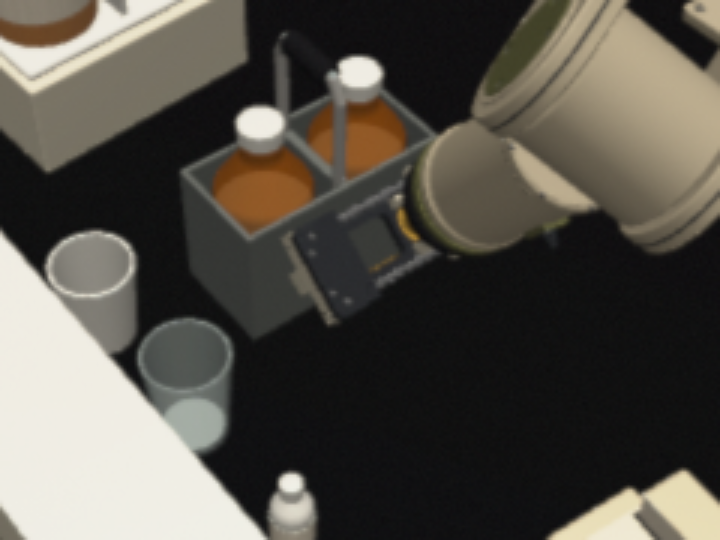

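Carrier is upright (face plumb at y≈-0.033) and the gripper body stands clear of the wall, but the tip pose reads beyond the face. I'll check the pose offset against the first images.

Run:
```python
from h import *
from plant import optics
for n in("scene","side"):
    P,C=cloud(dict(np.load(f"{n}0.npz")))
    for x in((.52,.56),(.63,.68)):
        m=(P[:,0]>x[0])&(P[:,0]<x[1])&(abs(P[:,1])<.06)&(P[:,2]>.2)&(P[:,2]<.25)
        print("init finger",n,m.sum(),P[m].mean(0).round(4),P[m].min(0).round(4),P[m].max(0).round(4))
P,C=cloud(optics.read_camera("scene"))
for z in np.arange(.02,.16,.01):
    e=(P[:,0]>.52)&(P[:,0]<.66)&(P[:,1]>-.031)&(P[:,1]<.06)&(abs(P[:,2]-z)<.005)
    if e.sum(): print(z.round(3),e.sum(),P[e].min(0).round(4),P[e].max(0).round(4))
```

```text
init finger scene 110 [0.5487 0.0053 0.2352] [ 0.5374 -0.0071  0.2181] [0.554  0.0119 0.2496]
init finger scene 91 [0.6559 0.0062 0.238 ] [ 0.6468 -0.0076  0.2202] [0.6615 0.0132 0.2499]
init finger side 63 [0.5436 0.0063 0.2368] [ 0.5371 -0.01    0.2194] [0.5525 0.0132 0.2498]
init finger side 71 [0.65   0.0055 0.2349] [ 0.6439 -0.0068  0.2134] [0.6616 0.0132 0.2494]
0.02 4 [ 0.5367 -0.0309  0.0152] [ 0.559  -0.0301  0.0245]
0.03 4 [ 0.5378 -0.031   0.0261] [ 0.5529 -0.0295  0.0343]
0.04 3 [ 0.5531 -0.0309  0.0351] [ 0.5694 -0.0304  0.0392]
0.05 1 [ 0.5633 -0.0309  0.0527] [ 0.5633 -0.0309  0.0527]
0.06 11 [ 0.5509 -0.0309  0.0552] [ 0.6492 -0.0105  0.0646]
0.07 17 [ 0.5612 -0.0305  0.0653] [ 0.6498 -0.002   0.075 ]
0.08 4 [ 0.6487 -0.0137  0.0757] [ 0.6494 -0.0072  0.0808]
0.1 2 [ 0.5532 -0.0309  0.1003] [ 0.5833 -0.0307  0.1045]
0.11 16 [ 0.5711 -0.031   0.1112] [0.6259 0.0575 0.115 ]
0.12 62 [ 0.5207 -0.0307  0.1154] [0.6535 0.0595 0.125 ]
0.13 19 [0.6127 0.0366 0.1255] [0.641  0.0572 0.135 ]
0.14 47 [0.5828 0.0115 0.1351] [0.6548 0.0597 0.1449]
0.15 183 [0.5655 0.006  0.1451] [0.6594 0.0598 0.1548]
0.16 103 [0.5964 0.007  0.1556] [0.6599 0.0491 0.1649]
```

Run:
```python
from h import *
for n in("scene","side"):
    c=dict(np.load(f"{n}0.npz"));P,C=cloud(c)
    for x in((.53,.558),(.642,.67)):
        for z in np.arange(.15,.25,.01):
            m=(P[:,0]>x[0])&(P[:,0]<x[1])&(P[:,1]>-.02)&(P[:,1]<.02)&(abs(P[:,2]-z)<.005)
            if m.sum(): print(n,x,z.round(3),m.sum(),P[m].mean(0).round(3),C[m].mean(0).round())
    # pixel of nominal fingertips
    for X in([.545,0,.189],[.655,0,.189]):
        q=c["R"]@X+c["t"];print("tip px",(c["intrinsics"]@q/q[2]).round(0))
a=[cv2.resize(cv2.imread(f"pics/{n}0.png")[r:r+90,k:k+120],None,fx=6,fy=6) for n,r,k in(("scene",70,240),)]
b=[cv2.resize(cv2.imread("pics/side0.png")[110:200,240:360],None,fx=6,fy=6)]
cv2.imwrite("pics/tips.png",cv2.resize(np.vstack(a+b),(400,600)))
```

```text
scene (0.53, 0.558) 0.15 46 [ 0.54  -0.011  0.149] [109.  62.  22.]
scene (0.53, 0.558) 0.16 25 [ 0.54  -0.012  0.159] [94. 60. 33.]
scene (0.53, 0.558) 0.17 31 [ 0.541 -0.011  0.17 ] [127. 123. 114.]
scene (0.53, 0.558) 0.18 46 [ 0.539 -0.012  0.18 ] [201. 198. 189.]
scene (0.53, 0.558) 0.22 16 [0.55  0.004 0.222] [94. 92. 84.]
scene (0.53, 0.558) 0.23 39 [0.549 0.005 0.23 ] [57. 54. 49.]
scene (0.53, 0.558) 0.24 37 [0.548 0.006 0.24 ] [64. 62. 55.]
scene (0.642, 0.67) 0.22 4 [0.649 0.009 0.222] [136. 132. 118.]
scene (0.642, 0.67) 0.23 27 [0.655 0.006 0.23 ] [130. 125. 111.]
scene (0.642, 0.67) 0.24 40 [0.657 0.006 0.24 ] [106. 101.  88.]
tip px [320. 140.   1.]
tip px [280. 162.   1.]
side (0.53, 0.558) 0.15 21 [ 0.538 -0.009  0.149] [113.  70.  39.]
side (0.53, 0.558) 0.16 11 [ 0.538 -0.011  0.16 ] [111.  90.  73.]
side (0.53, 0.558) 0.17 10 [ 0.538 -0.008  0.171] [133. 130. 120.]
side (0.53, 0.558) 0.18 22 [ 0.537 -0.013  0.179] [217. 213. 201.]
side (0.53, 0.558) 0.22 6 [0.547 0.009 0.223] [124. 119. 104.]
side (0.53, 0.558) 0.23 23 [0.543 0.006 0.231] [130. 125. 109.]
side (0.53, 0.558) 0.24 21 [0.543 0.006 0.24 ] [128. 123. 107.]
side (0.642, 0.67) 0.21 1 [ 0.65  -0.002  0.213] [77. 73. 66.]
side (0.642, 0.67) 0.22 12 [0.648 0.004 0.222] [88. 85. 75.]
side (0.642, 0.67) 0.23 21 [0.65  0.006 0.23 ] [98. 94. 84.]
side (0.642, 0.67) 0.24 26 [0.652 0.007 0.24 ] [108. 104.  92.]
tip px [314. 188.   1.]
tip px [279. 176.   1.]
```

View pics/tips.png

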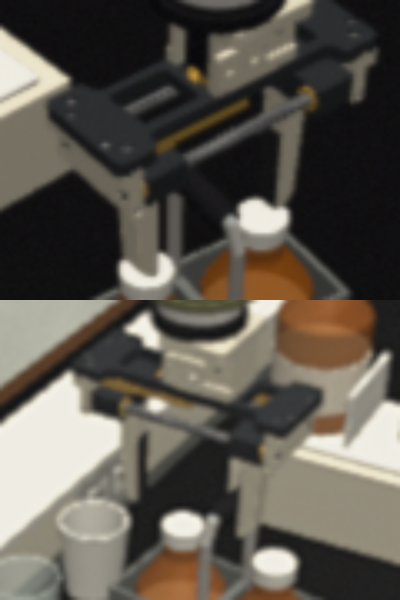

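The camera shows the real fingertips about 18 mm behind the reported TCP, so they pushed at z≈0.05. I'll back off, go about 22 mm lower, then continue.

```bash
python3 -m creep '[[[0,0,-0.6,0.8,0,0,0],[0,0,-0.3,0.4,0,-0.3,0.8],[0,0,0.6,0.4,0,0,0],[0,0,0.5,0.4,0,0,0],[0,0,0.4,0.3,0,0,0],[0,0,0,0,0,0,0],[0,0,0,0,0,0,0],[0,0,0,0,0,0,0]]]'; python3 -c "
from h import *
st()"
```

```text
t: 7.6
tool_pos: [0.5878, -0.0226, 0.0143]
orientation: [-2.202, 0.013, -0.006]
force: [-0.3, -0.2, -0.4]
opening: 0.0928
t 7.6 pos [ 0.5878 -0.0226  0.0143] tip [ 0.5877 -0.0291  0.0054] F [-0.3 -0.2 -0.4] yaw -0.68 tilt 36.1 tx [ 1.    -0.012 -0.   ]
```

```bash
python3 -m creep '[[[0,0,0.5,-0.7,0,0,0],[0,0,0.5,-0.7,0,0,0],[0,0.06,0.58,-0.8,0,-0.16,-0.12],[0,0.06,0.58,-0.8,0,-0.16,-0.12],[0,0.06,0.58,-0.8,0,-0.16,-0.12],[0,0.06,0.58,-0.8,0,-0.16,-0.12],[0,0.06,0.58,-0.8,0,-0.16,-0.12],[0,0.06,0.58,-0.8,0,-0.16,-0.12]]]'; python3 look.py
```

```text
t: 8.4
tool_pos: [0.5945, -0.0877, 0.0144]
orientation: [-2.176, -0.023, -0.002]
force: [-1.9, 14.9, 3.4]
opening: 0.0932
t 8.4 pos [ 0.5945 -0.0877  0.0144] tip [ 0.5947 -0.094   0.0054] F [-1.9 14.9  3.4] yaw 0.91 tilt 34.7 tx [1.    0.016 0.01 ]
car far {'c': (0.687, -0.1353), 'deg': -0.65, 'n': 273, 'sd': 0.0008, 'lo': array([ 0.6848, -0.1741], dtype=float32), 'hi': array([ 0.6894, -0.116 ], dtype=float32)}
car +y {'c': (0.6194, -0.0832), 'deg': 0.4, 'n': 328, 'sd': 0.0017, 'lo': array([ 0.5603, -0.0865], dtype=float32), 'hi': array([ 0.6876, -0.0798], dtype=float32)}
handle [ 0.5989 -0.1265  0.2232] 165
```

```bash
python3 -m creep '[[[0,0,0.56,-0.8,-0.2,-0.2,-0.12],[0,0,0.56,-0.8,-0.2,-0.2,-0.12],[0,0,0.56,-0.8,-0.2,-0.2,-0.12],[0,0,0.56,-0.8,-0.2,-0.2,-0.12],[0,0,0.56,-0.8,-0.2,-0.2,-0.12],[0,0,0.56,-0.8,-0.2,-0.2,-0.12],[0,0,0.56,-0.8,-0.2,-0.2,-0.12],[0,0,0.56,-0.8,-0.2,-0.2,-0.12]]]'; python3 look.py
```

```text
t: 9.25
tool_pos: [0.6007, -0.1535, 0.0144]
orientation: [-2.177, -0.073, 0.011]
force: [-1.7, 15.3, 3.8]
opening: 0.0929
t 9.25 pos [ 0.6007 -0.1535  0.0144] tip [ 0.6012 -0.1598  0.0053] F [-1.7 15.3  3.8] yaw 3.27 tilt 34.8 tx [0.998 0.057 0.02 ]
car far {'c': (0.6955, -0.2079), 'deg': -3.25, 'n': 260, 'sd': 0.0008, 'lo': array([ 0.6919, -0.2362], dtype=float32), 'hi': array([ 0.698 , -0.1817], dtype=float32)}
car +y {'c': (0.636, -0.1472), 'deg': 3.08, 'n': 288, 'sd': 0.0012, 'lo': array([ 0.5601, -0.1534], dtype=float32), 'hi': array([ 0.6898, -0.1419], dtype=float32)}
handle [ 0.6066 -0.1918  0.2228] 155
```

```bash
python3 -m creep '[[[0,-0.15,0.56,-0.8,-0.1,0,0],[0,-0.15,0.56,-0.8,-0.1,0,0],[0,-0.15,0.56,-0.8,-0.1,0,0],[0,-0.15,0.56,-0.8,-0.1,0,0],[0,-0.15,0.56,-0.8,-0.1,0,0],[0,-0.12,0.45,-0.64,-0.1,0,0],[0,-0.08,0.3,-0.43,0,0,0],[0,-0.04,0.2,-0.29,0,0,0]]]'; python3 look.py
```

```text
t: 10.1
tool_pos: [0.6004, -0.2082, 0.0137]
orientation: [-2.165, -0.095, 0.001]
force: [-1.9, 15.8, 4.2]
opening: 0.0925
t 10.1 pos [ 0.6004 -0.2082  0.0137] tip [ 0.6012 -0.2143  0.0046] F [-1.9 15.8  4.2] yaw 3.93 tilt 34.0 tx [0.997 0.069 0.035]
car far {'c': (0.6958, -0.262), 'deg': -5.39, 'n': 325, 'sd': 0.0029, 'lo': array([ 0.692 , -0.3017], dtype=float32), 'hi': array([ 0.705 , -0.2366], dtype=float32)}
car +y {'c': (0.6351, -0.2016), 'deg': 3.88, 'n': 260, 'sd': 0.0013, 'lo': array([ 0.5606, -0.2084], dtype=float32), 'hi': array([ 0.6899, -0.1964], dtype=float32)}
handle [ 0.6063 -0.2466  0.2228] 145
```

```bash
python3 -m creep '[[[0,-0.05,0.25,-0.35,0,0.1,0.05],[0,-0.05,0.25,-0.35,0,0.1,0.05],[0,0,0.2,-0.28,0,0.1,0.05],[0,0,0.2,-0.28,0,0.1,0.05],[0,0,0.2,-0.28,0,0.1,0],[0,0,0.2,-0.28,0,0,0],[0,0,0.2,-0.28,0,0,0],[0,0,0.2,-0.28,0,0,0]]]'; python3 look.py
```

```text
t: 10.95
tool_pos: [0.6021, -0.2141, 0.0128]
orientation: [-2.133, -0.095, -0.011]
force: [-10.1, 29.2, 15.2]
opening: 0.093
t 10.95 pos [ 0.6021 -0.2141  0.0128] tip [ 0.6029 -0.2199  0.0035] F [-10.1  29.2  15.2] yaw 3.66 tilt 32.2 tx [0.997 0.064 0.045]
car far {'c': (0.7008, -0.2784), 'deg': -16.51, 'n': 435, 'sd': 0.0046, 'lo': array([ 0.6935, -0.312 ], dtype=float32), 'hi': array([ 0.7176, -0.2421], dtype=float32)}
car +y {'c': (0.6371, -0.2081), 'deg': 3.55, 'n': 230, 'sd': 0.0013, 'lo': array([ 0.5611, -0.2145], dtype=float32), 'hi': array([ 0.6896, -0.2028], dtype=float32)}
handle [ 0.6075 -0.252   0.2229] 146
```

```bash
python3 -m creep '[[[0,0,-0.6,0.8,0,0,0],[0,0,-1,1.4,0,0,0],[0,0,-1.5,2,0,0,0],[0,0,-2,2.5,0,0,0],[0,0,-2,2.5,0,0,0],[0,0,-2,0,0,0,0],[0,0,0,0,0,0,0],[0,0,0,0,0,0,0]]]'; python3 -c "
from h import *
from plant import optics
st()
cs=[]
for n in('scene','side'):
    c=optics.read_camera(n);cs.append(c);P,_=cloud(c);print(n)
    print(' car+y',face(P,(.525,.685),(-.225,-.19)))
    print(' tit+y',face(P,(.695,.713),(-.31,-.285)))
    m=(P[:,0]>.6)&(P[:,0]<.72)&(P[:,1]>-.29)&(P[:,1]<-.22)&(P[:,2]>.03)&(P[:,2]<.1);print(' far end',np.percentile(P[m,0],[50,90]).round(4))
    m=(P[:,0]>.7)&(P[:,0]<.79)&(P[:,1]>-.2)&(P[:,1]<.2)&(P[:,2]>.02)
topmap(cs,'pics/top2.png',zmin=.02,zmax=.1)
cv2.imwrite('pics/s3.png',cs[0]['frame'][:,:,::-1])
"
```

```text
t: 11.8
tool_pos: [0.5915, -0.0834, 0.0429]
orientation: [-2.135, -0.095, -0.015]
force: [-0.1, 0.0, 0.4]
opening: 0.093
t 11.8 pos [ 0.5915 -0.0834  0.0429] tip [ 0.5923 -0.0893  0.0337] F [-0.1  0.   0.4] yaw 3.56 tilt 32.3 tx [0.997 0.062 0.048]
scene
 car+y {'c': (0.6065, -0.2099), 'deg': 3.52, 'n': 1148, 'sd': 0.0013, 'lo': array([ 0.5251, -0.2173], dtype=float32), 'hi': array([ 0.6849, -0.2025], dtype=float32)}
 tit+y {'c': (0.706, -0.2966), 'deg': -1.58, 'n': 143, 'sd': 0.002, 'lo': array([ 0.6957, -0.3007], dtype=float32), 'hi': array([ 0.7127, -0.2925], dtype=float32)}
 far end [0.6955 0.6978]
side
 car+y {'c': (0.5718, -0.2125), 'deg': 3.65, 'n': 431, 'sd': 0.0023, 'lo': array([ 0.5254, -0.2193], dtype=float32), 'hi': array([ 0.6316, -0.2046], dtype=float32)}Traceback (most recent call last):
  File "<string>", line 9, in <module>
    print(' tit+y',face(P,(.695,.713),(-.31,-.285)))
                   ~~~~^^^^^^^^^^^^^^^^^^^^^^^^^^^^
  File "h.py", line 20, in face
    vx,vy,x0,y0=cv2.fitLine(Q,cv2.DIST_HUBER,0,.01,.01).ravel()
                ~~~~~~~~~~~^^^^^^^^^^^^^^^^^^^^^^^^^^^^
cv2.error: OpenCV(4.12.0) /io/opencv/modules/imgproc/src/linefit.cpp:50: error: (-215:Assertion failed) count > 0 in function 'fitLine2D_wods'
```

```bash
python3 -c "
from h import *
from plant import optics
cs=[optics.read_camera(n) for n in('scene','side')]
a,b=[c['frame'][:,:,::-1] for c in cs]
cv2.imwrite('pics/s3.png',np.hstack([cv2.resize(a[60:260,140:340],(400,400)),cv2.resize(b[80:280,220:420],(400,400))]))
P=np.vstack([cloud(c)[0] for c in cs])
P0=np.vstack([cloud(dict(np.load(f'{n}0.npz')))[0] for n in('scene','side')])
for n,b in(('cup',((.72,.797),(-.15,-.06))),('beaker',((.72,.797),(-.03,.05))),('dropper',((.72,.797),(.12,.18)))):
    for Q in(P0,P):
        m=(Q[:,0]>b[0][0])&(Q[:,0]<b[0][1])&(Q[:,1]>b[1][0])&(Q[:,1]<b[1][1])&(Q[:,2]>.02);q=Q[m];print(n,((q.min(0)+q.max(0))/2).round(3))
for z in((.02,.05),(.05,.1)):
  for nm,Q,b in(('tit',P0,((.49,.705),(-.325,-.28))),('car',P,((.52,.69),(-.225,-.19)))): print(nm,z,face(Q,*b,z=z))
"
```

```text
cup [ 0.767 -0.116  0.053]
cup [ 0.767 -0.117  0.052]
beaker [0.765 0.006 0.057]
beaker [0.765 0.005 0.058]
dropper [0.766 0.134 0.05 ]
dropper [0.767 0.134 0.05 ]
tit (0.02, 0.05) {'c': (0.598, -0.3032), 'deg': 3.28, 'n': 802, 'sd': 0.0017, 'lo': array([ 0.4903, -0.3124], dtype=float32), 'hi': array([ 0.7047, -0.2938], dtype=float32)}
car (0.02, 0.05) {'c': (0.6019, -0.2102), 'deg': 3.53, 'n': 522, 'sd': 0.0014, 'lo': array([ 0.52  , -0.2173], dtype=float32), 'hi': array([ 0.6893, -0.2023], dtype=float32)}
tit (0.05, 0.1) {'c': (0.5969, -0.3032), 'deg': 3.29, 'n': 1413, 'sd': 0.0018, 'lo': array([ 0.49  , -0.3127], dtype=float32), 'hi': array([ 0.7049, -0.2941], dtype=float32)}
car (0.05, 0.1) {'c': (0.5978, -0.2106), 'deg': 3.55, 'n': 1057, 'sd': 0.0014, 'lo': array([ 0.5202, -0.2179], dtype=float32), 'hi': array([ 0.69  , -0.2024], dtype=float32)}
```

View pics/s3.png

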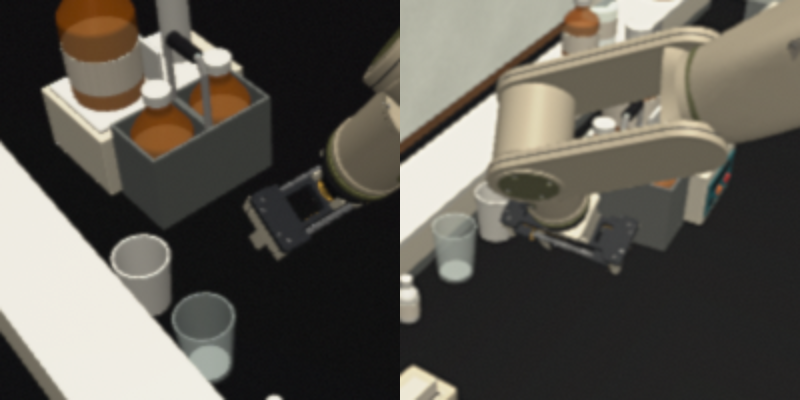

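Picture: the carrier stands flat along the titrator's side, handle and bottles are in place, and the gripper is well clear. The glassware has not moved. I'm handing in.

```bash
python3 -m creep '[[[0,0,0,0,0,0,0],[0,0,0,0,0,0,0],[0,0,0,0,0,0,0],[0,0,0,0,0,0,0],[0,0,0,0,0,0,0],[0,0,0,0,0,0,0],[0,0,0,0,0,0,0],[0,0,0,0,0,0,0]]]' && python3 -c "
from plant import robot
print(robot.close_job())"
```

```text
t: 12.8
tool_pos: [0.5899, -0.0868, 0.041]
orientation: [-2.135, -0.088, -0.015]
force: [0.5, -0.6, 0.7]
opening: 0.0931
the job is handed in; nothing more can be done
None
```

The carrier now stands against the titrator's side, and the robot has drawn back about 12 cm. I handed the job in at 12.8 s. I pushed the tub with the tilted, open fingers, turning it by about 8° on the way, and pressed it home at about 29 N in the pushing direction.

**Last checks:**
- **Flushness:** the yaw difference to the titrator is about 0.25°, and the gap works out at 0–1 mm (about 0.5 mm in the middle).
- **Middle to middle:** the centres are about 6 mm apart along the side.
- **Glassware:** the cup, beaker and dropper are within 1 mm of where they started.
- **Contact:** the wrist force is near zero. Nothing I saw suggested that the robot touched the bottles, handle, titrator or printer.

**One disagreement:** the cameras showed the real fingertips about 18 mm behind the reported TCP, not 11 mm ahead of it. The first 5–7 cm of the push was therefore at about 50–54 mm height, at or slightly above the 50 mm limit. The tub was standing upright when I checked. I then backed off and did the rest of the push at about 30 mm.

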